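# Home the coarse tuning ring of a dual knob and set zero

## Task

Bring the coarse drive of the coupler to its end stop: turn only the outer ring of the dual knob clockwise (seen from above) until you feel it come up gently against its sprung stop, leave it resting pressed lightly against it without forcing it, and leave the small inner knob at its setting. Only once the ring rests on its stop, press the zero button beside it fully down and let go. Leave the other things on the bench and the chassis where they are.

Things in the scene. Friction and masses are not known exactly. Their poses are not given: they have to be found in the camera images.
- unit: The coupler: an aluminium chassis, a box 200 (its x) by 500 (its y) by 70 mm high, fixed to the bench. Origin: centre of its underside on the bench; z up. On its flat deck (70 mm above the bench): the dual knob at x 0, y +50 mm, the zero button at x 0, y -75 mm. At the +y end (y beyond +165 mm) stand a blower and a glass tube, at the -y end (y beyond -165 mm) a lying coil, all up to 84 mm above the deck.
- ring_top (a point): Point on the knob axis, at the height of the top face of the outer ring, 100 mm above the bench (30 mm above the deck). The outer ring is a black fluted plastic cylinder, 54 mm in diameter and 22 mm tall; its underside is 8 mm above the deck over a fixed bezel of 48 mm diameter, so it can be gripped across its full diameter from above, with nothing beside it within 60 mm.
- ring_mark (a point): Outer end of the white line on the top of the outer ring, 25 mm from the axis: it shows how far the ring is turned. The ring turns clockwise (drag 0.05 N m) for 0.9 to 2.2 rad before it meets a stop, somewhere different every time and unseen: it must be felt.
- stop (a joint): How far, in rad, the outer ring is pressed into its sprung end stop; 0 before the stop. At the stop the ring's drag jumps to 0.12 N m, then grows by 2.0 N m per rad of this reading. More than 0.25 is forcing it. Let go, the ring springs back to 0.06 or less and stays there by friction. The reading is noisy by about 0.01.
- fine_tip (a point): End of the dark pointer line on the top of the inner knob, 13 mm from the axis, 119 mm above the bench. The inner knob is a plain aluminium cylinder 28 mm in diameter that rises 19 mm above the outer ring on the same axis; it turns at the lightest touch and must stay put.
- fine (a joint): Angle of the inner knob in rad, growing clockwise; any setting at the start, to be left as it is.
- zero_top (a point): Centre of the top of the zero button (22 mm wide, dark, in a round steel housing 38 mm wide and 12 mm high), 21 mm above the deck when not pressed. It is pressed straight down.
- zero (a joint): Travel of the zero button in m: 0 released, 0.005 fully down, which takes 5 N; springs back when let go.
- insulator: Bystander: small white ceramic insulator, 28 mm wide and 30 mm tall, standing on the deck; origin under its centre.
- spool: Bystander: copper spool, 60 mm wide and 40 mm tall, standing on the bench beyond the chassis; origin under its centre.
- jar: Bystander: glass jar with steel cap, 52 mm wide and 60 mm tall, on the bench beyond the chassis; origin under its centre.

How it is judged:
By the outcome, as a careful person would: the job done as asked, in the order asked, and still so for the second after the job is handed in, with the robot touching nothing.
It also fails if it takes over 72 s, if anything falls off the work surface, if the arm or the gripper's body presses on something with over 40 N, if the wrist force passes 120 N, or if a joint passes its speed limit or range.

## Robot

A 6-joint arm with a two-finger parallel gripper is mounted at the origin on the work surface. World frame = base frame: x ahead of the robot, y to its left, z up, the work surface at z = 0. Lengths are in mm, angles in rad, forces in N, time in s.
With the tool pointing down it reaches from about 225 to 875 mm from the base axis. Payload 3.4 kg.
Tool frame: the origin (TCP) lies midway between the tips of the shut fingers; the grasp point (between the pads) lies arm.grip_depth behind it (arm.grip_depth is the distance from the TCP to the grasp point, in mm); z points along the fingers, y is the line along which they close (so a half turn about z gives the same grasp; the last joint's range is limited). The gripper opens to 85 mm and grips with 20 to 120 N. Pads are 22 mm wide; open, the fingers measure 114 mm over their backs; the gripper's body (76 mm by 85 mm) begins 54 mm behind the grasp point. The pads swing forward as they close: fully open they stand 13 mm farther back than shut.
Start: joints at [1.199, 0.276, 1.505, -0, 1.361, -0.121], TCP at [142.718, 557.041, 231.328] pointing down, gripper open.
Joint ranges: [-2.89, 2.89], [-0.75, 2.08], [0.22, 2.7], [-1.18, 4.32], [0.11, 2.71], [-2.7, 2.7]. Speed limits (rad/s): [2.57, 2.57, 3.14, 3.14, 3.14, 3.14].

## Interface

Orientations are given as [roll, pitch, yaw] about the fixed x, y, z axes, in that order (R = Rz(yaw) Ry(pitch) Rx(roll)).
In Python, from plant import arm gives the robot as it stands.
- The arm moves only by the tool step_arm, never from a script. Its argument "targets" is a list that holds one entry, the list of rows, each a list of 6 numbers: the shift along the world's x, y, z in m, then the turn, a rotation vector about the world's x, y, z in degrees. In form: [[[tx, ty, tz, ax, ay, az], ...]]. A call has 1 to 20 rows; each row shifts and turns the commanded pose from where the row before left it; what a row does not reach is not made up. A row lasts 1/12 s, in which the tool goes at most 41.7 mm and 7.16 degrees, less where a joint would pass 70% of its speed; a pose out of reach is approached as far as the arm can. A call with a gripper value outside its range is refused whole. "fingers" is the gripper command: -1 is shut, 1 is fully open, values between are in proportion, set as the call begins (left out, the last holds). The fingers move at their own pace and stop on an object; "force" is the grip in N (left out, the last holds). Time passes only in rows, so rows that do not move let the fingers close. It gives the time, the measured TCP pose, the force, the opening and the grip force at its end, in the units of the state.
- arm.read_state(): the state, without advancing time (a new reading comes with each control period).
- arm.grab_frame(name): name is "scene" or "top"; returns (picture, depth): 480x640x3 uint8, red, green, blue; 480x640 float32, mm along the optical axis (not along the pixel's ray), 0 where there is no reading.
- arm.get_calibration(name): a dict with "fx", "fy", "cx", "cy" (pixels), "pose" (4x4, takes a point from camera to world coordinates). Camera axes: x right, y down, z forward; pixel columns grow to the right and rows downward; lengths in mm; the calibration is good to about 2 mm. A picture is of the moment at which its call begins. get_calibration takes no time and is no camera call.
- arm.sign_off(): hands the job in; it is judged then, once.
The state is a dict: "t": time; "qpos": joint angles; "dq": joint speeds; "tau": joint torques, N m; "eef_pos": TCP position; "ee_rot": TCP orientation; "ft_force": force on the tool from outside, world axes, zero at the start; "ft_torque": the same for the moment, N m; "finger_gap": opening from 0.0 (shut) to 1.0 (fully open); "gripper_force": force on a finger pad.
Only numpy, scipy, OpenCV 4.12 (cv2) and the standard library are available. Lean on these libraries where they do the work, as an engineer would, in place of code of your own. Each camera call takes 0.05 s, during which the arm holds its last target. There are 200 camera calls.

## Working session

There is one attempt and no reset: what is moved stays moved. The work goes in short steps, Python scripts to look and compute and a tool call to move; the robot and the scene stay as the last step left them, time stands still between calls to the robot, and variables do not carry over. Pictures are saved under pics/ and viewed, at most 10 in all, crops included, and the job is handed in when it is done.

Besides the shell and the picture viewer there is one more tool, called by a JSON object that holds its "fn" and its "kwargs". step_arm: Moves the arm, as the interface text tells. Its arguments: {"type":"object","properties":{"targets":{"type":"array"},"fingers":{"type":"number"},"force":{"type":"number"}},"required":["targets"]}

```bash
mkdir -p pics; cat > h.py <<'E'
import numpy as np, cv2
from plant import arm
def snap(n,f):
    im,d=arm.grab_frame(n); cv2.imwrite(f'pics/{f}.png',im[:,:,::-1]); np.save(f'pics/{f}.npy',d); return im,d
def onz(n,u,v,z):
    c=arm.get_calibration(n);P=np.array(c['pose'])
    r=P[:3,:3]@np.array([(u-c['cx'])/c['fx'],(v-c['cy'])/c['fy'],1]);o=P[:3,3]
    return o+r*(z-o[2])/r[2]
def proj(n,p):
    c=arm.get_calibration(n);P=np.linalg.inv(np.array(c['pose']));q=P[:3,:3]@np.array(p)+P[:3,3]
    return c['fx']*q[0]/q[2]+c['cx'],c['fy']*q[1]/q[2]+c['cy']
E
python3 - <<'E'
from h import *
for n in('top','scene'):
    snap(n,n+'0');c=arm.get_calibration(n);print(n,c['fx'],np.round(c['pose'],3).tolist())
s=arm.read_state();print(s, arm.grip_depth)
E
```

```text
top 514.5114559478055 [[0.06, -0.97, 0.235, 409.897], [-0.998, -0.058, 0.014, 27.979], [-0.0, -0.235, -0.972, 871.009], [0.0, 0.0, 0.0, 1.0]]
scene 509.59373210736 [[-0.774, 0.353, -0.526, 930.748], [0.633, 0.405, -0.66, 492.426], [-0.02, -0.843, -0.537, 466.741], [0.0, 0.0, 0.0, 1.0]]
{'t': 0.1, 'qpos': array([ 1.19898160e+00,  2.76540024e-01,  1.50598971e+00, -3.91382379e-05,
        1.36070299e+00, -1.20973265e-01]), 'dq': array([-0.00063117, -0.00281505, -0.00307344,  0.00093188, -0.00139371,
       -0.00140131]), 'tau': array([ 7.26774524e-04, -4.17703271e+01, -2.46402311e+01, -3.72042123e-04,
        5.75568571e-03, -2.25290063e-05]), 'eef_pos': array([142.5602701 , 556.56854842, 230.52820031]), 'ee_rot': array([-3.13995995e+00, -1.59936336e-04,  2.89075925e+00]), 'ft_force': array([-0.49331245,  0.0994999 ,  0.01206926]), 'ft_torque': array([ 0.05291851,  0.00515336, -0.02654193]), 'gripper_force': 0.0, 'finger_gap': 0.997132005107937} 18.700000000000003
```

View pics/top0.png

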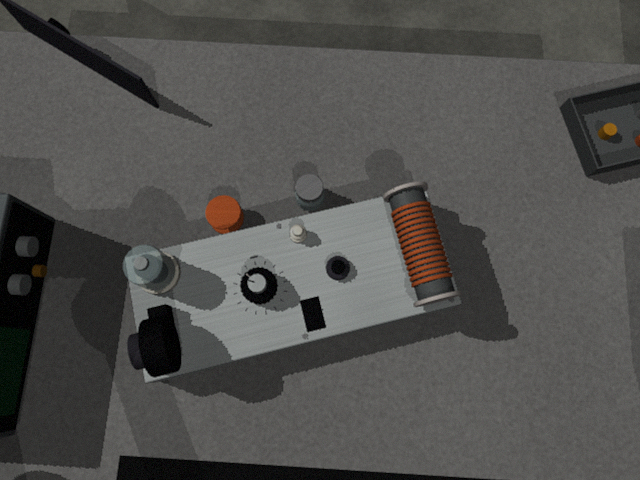

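View pics/scene0.png

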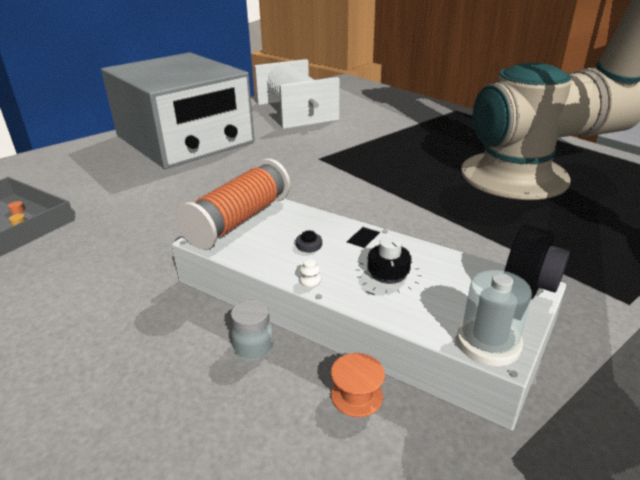

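Top view: dual knob near (258,286), zero button (338,268), insulator (297,232), spool (225,212) and jar (309,189). The scene view shows the knob at (390,260) and the button at (309,241). I'll enlarge both next.

```bash
python3 - <<'E'
from h import *
a=cv2.imread('pics/top0.png')[240:320,225:365]; b=cv2.imread('pics/scene0.png')[215:305,285:425]
a=cv2.resize(a,None,fx=5,fy=5,interpolation=cv2.INTER_CUBIC)
a=np.clip(a.astype(float)*1.4,0,255).astype('uint8');cv2.imwrite('pics/topc.png',a)
b=cv2.resize(b,None,fx=5,fy=5,interpolation=cv2.INTER_CUBIC);cv2.imwrite('pics/scenec.png',b)
E
```

```text
(no output)
```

View pics/topc.png

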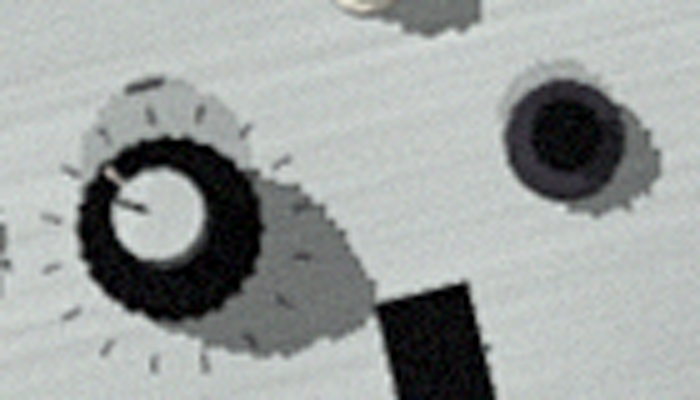

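View pics/scenec.png

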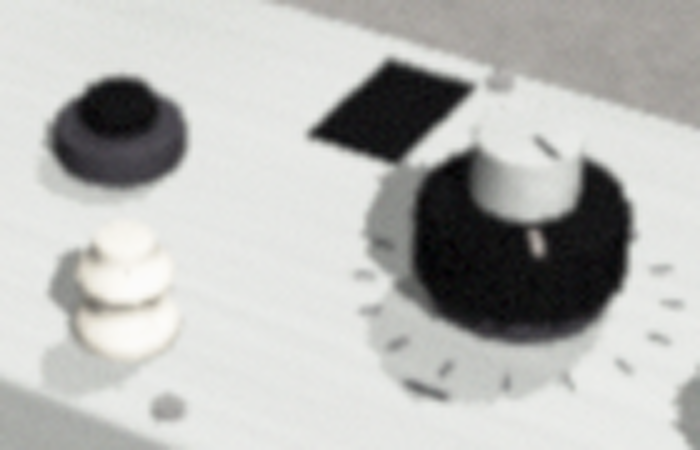

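```bash
python3 - <<'E'
from h import *
t=lambda x,y,z:onz('top',225+(x-2)/5,240+(y-2)/5,z)
s=lambda x,y,z:onz('scene',285+(x-2)/5,215+(y-2)/5,z)
k1,k2=t(158,214,119),s(529,140,119);b1,b2=t(567,133,91),s(118,108,91)
h1=t(565,140,82)
print('inner',k1,k2,'button',b1,b2,h1)
print('ringblob@89',t(170,228,89), 'mark',t(113,177,100),s(537,243,100))
print('dist',np.linalg.norm((k1-b1)[:2]),np.linalg.norm((k2-b2)[:2]))
print('ft tip',t(112,203,119),t(146,211,119),s(536,138,119),s(557,156,119))
for k,b in((k1,b1),(k2,b2)): d=(k-b);print(np.degrees(np.arctan2(d[1],d[0])))
# deck-tick circle
T=np.array([(101,133),(152,114),(200,112),(247,130),(283,160),(303,208),(301,257),(283,300),(250,341),(206,363),(155,363),(107,349),(70,312),(52,268),(51,218),(71,171)],float)
P=np.array([t(x,y,70)[:2] for x,y in T]);A=np.c_[2*P,np.ones(len(P))];c=np.linalg.lstsq(A,(P**2).sum(1),rcond=None)[0];print('dial',c[:2],np.sqrt(c[2]+c[0]**2+c[1]**2))
d=np.load('pics/top0.npy');print(proj('top',[k1[0],k1[1],119]))
E
```

```text
inner [520.23671586 131.84054499 119.        ] [520.50203808 132.4846063  119.        ] button [556.91905484  12.19717024  91.        ] [561.31685375  17.3067486   91.        ] [556.36697165  12.52094091  82.        ]
ringblob@89 [520.55121623 131.92941529  89.        ] mark [533.48496459 149.10122454 100.        ] [531.19083778 146.92432837 100.        ]
dist 125.14044555582257 122.19569585004668
ft tip [522.68919523 145.6835411  119.        ] [520.914659   135.45255529 119.        ] [518.50383419 132.99243847 119.        ] [520.64144171 142.11874105 119.        ]
107.04539958048329
109.51246286574721
dial [520.79165295 132.21594531] 40.199266949562166
(np.float64(256.2), np.float64(282.40000000000003))
```

{"fn": "step_arm", "kwargs": {"targets": [[[0.0189,-0.0212,0,0,0,0],[0.0189,-0.0212,0,0,0,0],[0.0189,-0.0212,0,0,0,0],[0.0189,-0.0212,0,0,0,0],[0.0189,-0.0212,0,0,0,0],[0.0189,-0.0212,0,0,0,0],[0.0189,-0.0212,0,0,0,0],[0.0189,-0.0212,0,0,0,0],[0.0189,-0.0212,0,0,0,0],[0.0189,-0.0212,0,0,0,0],[0.0189,-0.0212,0,0,0,0],[0.0189,-0.0212,0,0,0,0],[0.0189,-0.0212,0,0,0,0],[0.0189,-0.0212,0,0,0,0],[0.0189,-0.0212,0,0,0,0],[0.0189,-0.0212,0,0,0,0],[0.0189,-0.0212,0,0,0,0],[0.0189,-0.0212,0,0,0,0],[0.0189,-0.0212,0,0,0,0],[0.0189,-0.0212,0,0,0,0]]], "fingers": 1, "force": 25}}

```text
t: 1.77
eef_pos: [521.1, 131.8, 230.9]
ee_rot: [-3.141, -0.001, 2.891]
ft_force: [1.1, -0.0, -0.3]
finger_gap: 0.998
gripper_force: 0.0
```

{"fn": "step_arm", "kwargs": {"targets": [[[0,0,0,0,0,0],[0,0,-0.02,0,0,0],[0,0,-0.02,0,0,0],[0,0,-0.02,0,0,0],[0,0,0,0,0,0],[0,0,0,0,0,0],[0,0,0,0,0,0]]]}}

```text
t: 2.35
eef_pos: [521.1, 133.4, 172.1]
ee_rot: [3.141, 0.001, 2.891]
ft_force: [-0.0, -0.1, 1.2]
finger_gap: 0.998
gripper_force: 0.0
```

{"fn": "step_arm", "kwargs": {"targets": [[[0,-0.0005,-0.02,0,0,0],[0,0,-0.02,0,0,0],[0,0,-0.01,0,0,0],[0,0,0,0,0,0],[0,0,0,0,0,0]]]}}

```text
t: 2.77
eef_pos: [521.1, 132.7, 122.0]
ee_rot: [3.141, 0.001, 2.891]
ft_force: [-0.3, 0.3, 0.5]
finger_gap: 0.999
gripper_force: 0.0
```

```bash
python3 - <<'E'
from h import *
a,_=snap('scene','s1');print(arm.read_state()['eef_pos'])
b,_=snap('top','t1');
f=lambda i,r,c:cv2.resize(i[r:r+150,c:c+200,::-1],None,fx=2,fy=4*.5*1,interpolation=cv2.INTER_CUBIC)
cv2.imwrite('pics/c1.png',np.hstack([cv2.resize(a[150:330,290:490,::-1],(400,360)),cv2.resize(b[190:370,150:350,::-1],(400,360))]))
E
```

```text
[521.64184488 132.76239334 122.49217167]
```

View pics/c1.png

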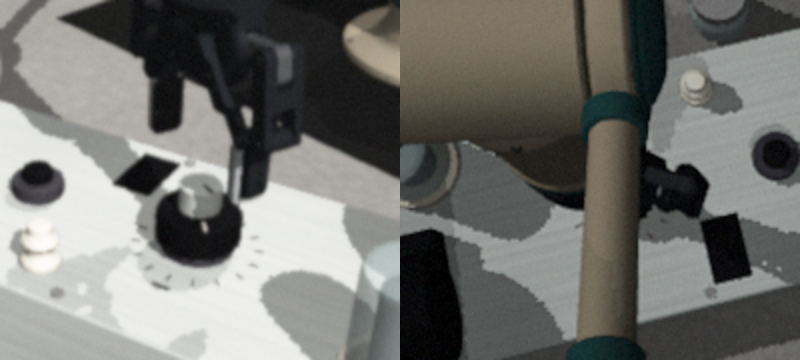

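The fingers straddle the knob: tips are near crop (165,130) and (250,195), inner knob at (200,195). The centring is plausible, so I'll descend.

{"fn": "step_arm", "kwargs": {"targets": [[[-0.0005,-0.0005,-0.015,0,0,0],[0,0,-0.015,0,0,0],[0,0,-0.01,0,0,0],[0,0,-0.005,0,0,0],[0,0,-0.003,0,0,0],[0,0,0,0,0,0],[0,0,0,0,0,0]]]}}

```text
t: 3.45
eef_pos: [520.7, 132.1, 73.8]
ee_rot: [3.141, 0.001, 2.891]
ft_force: [0.9, 0.4, -0.4]
finger_gap: 1.001
gripper_force: 0.0
```

{"fn": "step_arm", "kwargs": {"targets": [[[0,0,0,0,0,0],[0,0,0,0,0,0],[0,0,0,0,0,0],[0,0,0,0,0,0],[0,0,0,0,0,0],[0,0,0,0,0,0],[0,0,0,0,0,0],[0,0,0,0,0,0]]], "fingers": 0.4, "force": 25}}

```text
t: 4.12
eef_pos: [520.2, 132.0, 73.3]
ee_rot: [3.142, -0.0, 2.891]
ft_force: [0.1, -0.5, 0.3]
finger_gap: 0.699
gripper_force: 0.0
```

{"fn": "step_arm", "kwargs": {"targets": [[[0,0,0,0,0,0],[0,0,0,0,0,0],[0,0,0,0,0,0],[0,0,0,0,0,0],[0,0,0,0,0,0],[0,0,0,0,0,0]]], "fingers": 0.15, "force": 25}}

```text
t: 4.62
eef_pos: [520.2, 132.0, 73.5]
ee_rot: [3.142, 0.0, 2.891]
ft_force: [-1.5, -0.8, 2.6]
finger_gap: 0.62
gripper_force: 26.2
```

```bash
python3 -c "
from plant import arm
s=arm.read_state();print(s)"
```

```text
{'t': 4.6167, 'qpos': array([ 1.18863790e-01,  3.56660414e-01,  1.81814365e+00,  1.18354682e-05,
        9.66661753e-01, -1.20120741e+00]), 'dq': array([ 1.29603525e-03,  4.73409413e-04,  9.29819469e-05, -4.11250978e-04,
       -6.48697599e-04, -1.63260667e-03]), 'tau': array([ 7.56546110e-02, -3.94205189e+01, -1.88324565e+01,  8.46937811e-02,
       -3.35000446e-01, -2.64124683e-03]), 'eef_pos': array([520.20784427, 132.02348062,  73.49664935]), 'ee_rot': array([3.14153775e+00, 1.14753482e-04, 2.89086080e+00]), 'ft_force': array([-1.54257404, -0.83607881,  2.61921345]), 'ft_torque': array([-0.0562668 ,  0.15462522,  0.01213741]), 'gripper_force': 26.160822808742523, 'finger_gap': 0.6197261672894007}
```

{"fn": "step_arm", "kwargs": {"targets": [[[0,0,0,0,0,-2],[0,0,0,0,0,-4],[0,0,0,0,0,-4],[0,0,0,0,0,-4],[0,0,0,0,0,-4],[0,0,0,0,0,-2]]]}}

```text
t: 5.12
eef_pos: [520.2, 132.0, 73.5]
ee_rot: [-3.142, 0.0, 2.539]
ft_force: [-1.0, 0.4, 3.4]
finger_gap: 0.623
gripper_force: 26.2
```

```bash
cat > r.py <<'E'
from plant import arm
s=arm.read_state();print(round(s['t'],2),s['eef_pos'].round(1),'yaw',s['ee_rot'][2].round(3),'F',s['ft_force'].round(2),'T',s['ft_torque'].round(3),'tau6',round(s['tau'][5],3),'q6',s['qpos'][5].round(3),s['finger_gap'],s['gripper_force'])
E
python3 r.py
```

```text
5.12 [520.2 132.   73.5] yaw 2.539 F [-1.    0.37  3.44] T [-0.055  0.149  0.077] tau6 -0.071 q6 -0.849 0.6228719922864295 26.219265460968018
```

{"fn": "step_arm", "kwargs": {"targets": [[[0,0,0,0,0,-3],[0,0,0,0,0,-4],[0,0,0,0,0,-4],[0,0,0,0,0,-4],[0,0,0,0,0,-4],[0,0,0,0,0,-3],[0,0,0,0,0,-2]]]}}

```text
t: 5.7
eef_pos: [520.1, 131.9, 73.5]
ee_rot: [-3.141, 0.0, 2.121]
ft_force: [-0.6, -1.1, 3.6]
finger_gap: 0.621
gripper_force: 26.2
```

```bash
python3 r.py
```

```text
5.7 [520.1 131.9  73.5] yaw 2.121 F [-0.58 -1.08  3.56] T [-0.117  0.177  0.077] tau6 -0.172 q6 -0.431 0.6213751459553881 26.238266229629517
```

{"fn": "step_arm", "kwargs": {"targets": [[[0,0,0,0,0,-1.5],[0,0,0,0,0,-1.5],[0,0,0,0,0,-1],[0,0,0,0,0,0]]]}}

```text
t: 6.03
eef_pos: [520.2, 131.9, 73.5]
ee_rot: [-3.142, 0.0, 2.053]
ft_force: [-1.6, -0.2, 4.2]
finger_gap: 0.622
gripper_force: 26.3
```

```bash
python3 r.py
```

```text
6.03 [520.2 131.9  73.5] yaw 2.053 F [-1.62 -0.24  4.2 ] T [-0.179  0.193 -0.062] tau6 0.065 q6 -0.363 0.621801543893888 26.3046732544899
```

{"fn": "step_arm", "kwargs": {"targets": [[[0,0,0,0,0,-1],[0,0,0,0,0,-1],[0,0,0,0,0,-1]]]}}

```text
t: 6.28
eef_pos: [520.2, 131.9, 73.5]
ee_rot: [-3.142, 0.0, 1.999]
ft_force: [-1.0, -0.7, 4.9]
finger_gap: 0.624
gripper_force: 26.3
```

```bash
python3 r.py
```

```text
6.28 [520.2 131.9  73.5] yaw 1.999 F [-1.02 -0.68  4.88] T [-0.162  0.344  0.039] tau6 -0.128 q6 -0.31 0.6238424640617232 26.325279772281647
```

{"fn": "step_arm", "kwargs": {"targets": [[[0,0,0,0,0,-1],[0,0,0,0,0,-1],[0,0,0,0,0,-1]]]}}

```text
t: 6.53
eef_pos: [520.1, 131.9, 73.4]
ee_rot: [-3.141, 0.0, 1.947]
ft_force: [-1.2, -0.9, 5.4]
finger_gap: 0.622
gripper_force: 26.3
```

```bash
python3 r.py
```

```text
6.53 [520.1 131.9  73.4] yaw 1.947 F [-1.19 -0.87  5.43] T [-0.233  0.308  0.053] tau6 -0.121 q6 -0.257 0.622085816980938 26.32370173931122
```

{"fn": "step_arm", "kwargs": {"targets": [[[0,0,0,0,0,-1],[0,0,0,0,0,-1],[0,0,0,0,0,-1]]]}}

```text
t: 6.78
eef_pos: [520.1, 131.9, 73.5]
ee_rot: [-3.142, 0.0, 1.894]
ft_force: [-0.7, -1.6, 4.6]
finger_gap: 0.624
gripper_force: 26.3
```

```bash
python3 r.py
```

```text
6.78 [520.1 131.9  73.5] yaw 1.894 F [-0.68 -1.6   4.61] T [-0.189  0.3    0.041] tau6 -0.121 q6 -0.205 0.6236660567755989 26.32100075483322
```

Drag is constant at about 0.05 N m, so the stop isn't reached yet.

{"fn": "step_arm", "kwargs": {"targets": [[[0,0,0,0,0,-1],[0,0,0,0,0,-1],[0,0,0,0,0,-1]]]}}

```text
t: 7.03
eef_pos: [520.1, 131.9, 73.5]
ee_rot: [-3.141, 0.0, 1.842]
ft_force: [-2.6, -1.0, 4.7]
finger_gap: 0.622
gripper_force: 26.3
```

```bash
python3 r.py
```

```text
7.03 [520.1 131.9  73.5] yaw 1.842 F [-2.62 -0.97  4.69] T [-0.204  0.278  0.083] tau6 -0.121 q6 -0.152 0.6222147649435512 26.31844997406006
```

{"fn": "step_arm", "kwargs": {"targets": [[[0,0,0,0,0,-1],[0,0,0,0,0,-1],[0,0,0,0,0,-1]]]}}

```text
t: 7.28
eef_pos: [520.1, 131.9, 73.5]
ee_rot: [-3.141, 0.0, 1.79]
ft_force: [-1.5, -1.4, 5.5]
finger_gap: 0.621
gripper_force: 26.3
```

```bash
python3 r.py
```

```text
7.28 [520.1 131.9  73.5] yaw 1.79 F [-1.45 -1.38  5.52] T [-0.141  0.303  0.033] tau6 -0.121 q6 -0.1 0.621391802853507 26.3155460357666
```

{"fn": "step_arm", "kwargs": {"targets": [[[0,0,0,0,0,-1],[0,0,0,0,0,-1],[0,0,0,0,0,-1]]]}}

```text
t: 7.53
eef_pos: [520.1, 131.9, 73.4]
ee_rot: [-3.141, 0.0, 1.737]
ft_force: [-0.8, -0.5, 5.0]
finger_gap: 0.625
gripper_force: 26.3
```

```bash
python3 r.py
```

```text
7.53 [520.1 131.9  73.4] yaw 1.737 F [-0.85 -0.52  4.98] T [-0.191  0.314  0.067] tau6 -0.121 q6 -0.048 0.62470108781813 26.31211280822754
```

tau6 is a clean signal, steady at −0.121.

{"fn": "step_arm", "kwargs": {"targets": [[[0,0,0,0,0,-1],[0,0,0,0,0,-1],[0,0,0,0,0,-1]]]}}

```text
t: 7.78
eef_pos: [520.1, 131.9, 73.5]
ee_rot: [-3.141, 0.0, 1.685]
ft_force: [-1.7, -1.1, 5.9]
finger_gap: 0.626
gripper_force: 26.3
```

```bash
python3 r.py
```

```text
7.78 [520.1 131.9  73.5] yaw 1.685 F [-1.7  -1.14  5.85] T [-0.156  0.324  0.046] tau6 -0.121 q6 0.005 0.6264794568173894 26.310043931007385
```

{"fn": "step_arm", "kwargs": {"targets": [[[0,0,0,0,0,-1],[0,0,0,0,0,-1],[0,0,0,0,0,-1]]]}}

```text
t: 8.03
eef_pos: [520.1, 131.9, 73.5]
ee_rot: [-3.142, 0.0, 1.633]
ft_force: [-1.5, -1.0, 5.3]
finger_gap: 0.624
gripper_force: 26.3
```

```bash
python3 r.py
```

```text
8.03 [520.1 131.9  73.5] yaw 1.633 F [-1.5  -1.01  5.29] T [-0.238  0.242  0.018] tau6 -0.121 q6 0.057 0.6240191120980783 26.317021250724792
```

{"fn": "step_arm", "kwargs": {"targets": [[[0,0,0,0,0,-1],[0,0,0,0,0,-1],[0,0,0,0,0,-1]]]}}

```text
t: 8.28
eef_pos: [520.1, 131.9, 73.4]
ee_rot: [-3.141, 0.0, 1.58]
ft_force: [-2.2, -1.3, 5.9]
finger_gap: 0.626
gripper_force: 26.3
```

```bash
python3 r.py
```

```text
8.28 [520.1 131.9  73.4] yaw 1.58 F [-2.24 -1.26  5.88] T [-0.112  0.285  0.056] tau6 -0.121 q6 0.109 0.6257797871559042 26.32351577281952
```

{"fn": "step_arm", "kwargs": {"targets": [[[0,0,0,0,0,-1],[0,0,0,0,0,-1],[0,0,0,0,0,-1]]]}}

```text
t: 8.53
eef_pos: [520.1, 131.9, 73.5]
ee_rot: [-3.141, 0.0, 1.528]
ft_force: [-2.6, -1.7, 4.6]
finger_gap: 0.624
gripper_force: 26.3
```

```bash
python3 r.py
```

```text
8.53 [520.1 131.9  73.5] yaw 1.528 F [-2.61 -1.67  4.61] T [-0.217  0.307  0.023] tau6 -0.121 q6 0.162 0.6238411293000451 26.32850557565689
```

{"fn": "step_arm", "kwargs": {"targets": [[[0,0,0,0,0,-1],[0,0,0,0,0,-1],[0,0,0,0,0,-1]]]}}

```text
t: 8.78
eef_pos: [520.0, 131.9, 73.4]
ee_rot: [-3.141, 0.0, 1.476]
ft_force: [-2.2, -0.7, 5.5]
finger_gap: 0.62
gripper_force: 26.3
```

```bash
python3 r.py
```

```text
8.78 [520.  131.9  73.4] yaw 1.476 F [-2.24 -0.74  5.55] T [-0.262  0.309  0.039] tau6 -0.121 q6 0.214 0.6195265056616812 26.333223581314087
```

{"fn": "step_arm", "kwargs": {"targets": [[[0,0,0,0,0,-1],[0,0,0,0,0,-1],[0,0,0,0,0,-1]]]}}

```text
t: 9.03
eef_pos: [520.1, 131.9, 73.5]
ee_rot: [-3.141, 0.0, 1.423]
ft_force: [-1.1, -0.6, 5.6]
finger_gap: 0.625
gripper_force: 26.3
```

```bash
python3 r.py
```

```text
9.03 [520.1 131.9  73.5] yaw 1.423 F [-1.14 -0.58  5.61] T [-0.139  0.315  0.041] tau6 -0.121 q6 0.267 0.6251584387517038 26.336749792099
```

{"fn": "step_arm", "kwargs": {"targets": [[[0,0,0,0,0,-1],[0,0,0,0,0,-1],[0,0,0,0,0,-1]]]}}

```text
t: 9.28
eef_pos: [520.1, 131.9, 73.5]
ee_rot: [-3.141, 0.0, 1.371]
ft_force: [-1.4, -1.0, 5.8]
finger_gap: 0.625
gripper_force: 26.3
```

```bash
python3 r.py
```

```text
9.28 [520.1 131.9  73.5] yaw 1.371 F [-1.45 -0.96  5.76] T [-0.218  0.339  0.034] tau6 -0.121 q6 0.319 0.624771807727422 26.340887546539307
```

{"fn": "step_arm", "kwargs": {"targets": [[[0,0,0,0,0,-1],[0,0,0,0,0,-1],[0,0,0,0,0,-1]]]}}

```text
t: 9.53
eef_pos: [520.1, 131.9, 73.5]
ee_rot: [-3.142, 0.0, 1.319]
ft_force: [-1.7, -0.7, 5.3]
finger_gap: 0.622
gripper_force: 26.4
```

```bash
python3 r.py
```

```text
9.53 [520.1 131.9  73.5] yaw 1.319 F [-1.75 -0.71  5.33] T [-0.139  0.288  0.023] tau6 -0.121 q6 0.371 0.6223189661625546 26.352107226848602
```

{"fn": "step_arm", "kwargs": {"targets": [[[0,0,0,0,0,-1],[0,0,0,0,0,-1],[0,0,0,0,0,-1]]]}}

```text
t: 9.78
eef_pos: [520.0, 131.9, 73.5]
ee_rot: [-3.142, 0.0, 1.266]
ft_force: [-1.3, -0.7, 5.6]
finger_gap: 0.623
gripper_force: 26.4
```

```bash
python3 r.py
```

```text
9.78 [520.  131.9  73.5] yaw 1.266 F [-1.28 -0.75  5.58] T [-0.192  0.288  0.167] tau6 -0.012 q6 0.423 0.6230500711134063 26.41670733690262
```

Drag has jumped (Tz 0.167, tau6 changed), so the stop has been met. I'll advance gently.

{"fn": "step_arm", "kwargs": {"targets": [[[0,0,0,0,0,-0.5],[0,0,0,0,0,-0.5]]]}}

```text
t: 9.95
eef_pos: [520.0, 131.9, 73.4]
ee_rot: [-3.141, 0.0, 1.25]
ft_force: [-2.0, -1.7, 5.7]
finger_gap: 0.619
gripper_force: 26.4
```

```bash
python3 r.py
```

```text
9.95 [520.  131.9  73.4] yaw 1.25 F [-2.   -1.67  5.74] T [-0.127  0.296  0.162] tau6 0.109 q6 0.44 0.6185386968300105 26.42245888710022
```

{"fn": "step_arm", "kwargs": {"targets": [[[0,0,0,0,0,-0.5],[0,0,0,0,0,-0.5]]]}}

```text
t: 10.12
eef_pos: [520.1, 131.9, 73.5]
ee_rot: [-3.142, 0.0, 1.232]
ft_force: [-2.3, -0.5, 4.7]
finger_gap: 0.62
gripper_force: 26.4
```

```bash
python3 r.py
```

```text
10.12 [520.1 131.9  73.5] yaw 1.232 F [-2.33 -0.52  4.67] T [-0.178  0.346  0.204] tau6 0.138 q6 0.458 0.6195768068279852 26.422648429870605
```

{"fn": "step_arm", "kwargs": {"targets": [[[0,0,0,0,0,-0.5],[0,0,0,0,0,-0.5],[0,0,0,0,0,-0.5]]]}}

```text
t: 10.37
eef_pos: [520.0, 131.9, 73.5]
ee_rot: [3.142, 0.0, 1.206]
ft_force: [-2.0, -0.8, 6.1]
finger_gap: 0.623
gripper_force: 26.4
```

```bash
python3 r.py
```

```text
10.37 [520.  131.9  73.5] yaw 1.206 F [-2.   -0.79  6.12] T [-0.169  0.318  0.267] tau6 0.189 q6 0.484 0.6227200649452216 26.422597467899323
```

{"fn": "step_arm", "kwargs": {"targets": [[[0,0,0,0,0,0],[0,0,0,0,0,0]]]}}

```text
t: 10.53
eef_pos: [520.0, 131.9, 73.5]
ee_rot: [-3.142, 0.0, 1.206]
ft_force: [-1.8, -2.0, 5.0]
finger_gap: 0.622
gripper_force: 26.4
```

```bash
python3 r.py
```

```text
10.53 [520.  131.9  73.5] yaw 1.206 F [-1.81 -2.05  5.05] T [-0.188  0.359  0.112] tau6 0.139 q6 0.484 0.6219102646281707 26.4252769947052
```

{"fn": "step_arm", "kwargs": {"targets": [[[0,0,0,0,0,0],[0,0,0,0,0,0],[0,0,0,0,0,0],[0,0,0,0,0,0],[0,0,0,0,0,0],[0,0,0,0,0,0]]], "fingers": 0.7}}

```text
t: 11.03
eef_pos: [520.2, 132.1, 73.2]
ee_rot: [-3.142, -0.0, 1.206]
ft_force: [0.3, 0.1, -0.3]
finger_gap: 0.854
gripper_force: 0.0
```

{"fn": "step_arm", "kwargs": {"targets": [[[0,0,0.005,0,0,0],[0,0,0.01,0,0,0],[0,0,0.015,0,0,0],[0,0,0.02,0,0,0],[0,0,0.03,0,0,0],[0,0,0.03,0,0,0],[0,0,0.02,0,0,0],[0,0,0,0,0,0]]]}}

```text
t: 11.7
eef_pos: [523.4, 132.5, 209.4]
ee_rot: [3.132, -0.005, 1.207]
ft_force: [0.6, 0.1, 0.4]
finger_gap: 0.848
gripper_force: 0.0
```

{"fn": "step_arm", "kwargs": {"targets": [[[0.0085,-0.03,0,0,0,0],[0.0085,-0.03,0,0,0,0],[0.0085,-0.03,0,0,0,0],[0.0085,-0.02,0,0,0,0],[0.0035,-0.009,0,0,0,0],[0,0,0,0,0,0],[0,0,0,0,0,0],[0,0,0,0,0,0],[0,0,0,0,0,0]]], "fingers": -1}}

```text
t: 12.45
eef_pos: [557.1, 14.4, 203.3]
ee_rot: [-3.141, -0.0, 1.208]
ft_force: [0.3, -0.5, 0.5]
finger_gap: 0.003
gripper_force: 0.0
```

```bash
python3 - <<'E'
from h import *
a,_=snap('scene','s2')
p=cv2.resize(a[215:305,285:425,::-1],None,fx=5,fy=5,interpolation=cv2.INTER_CUBIC)
cv2.imwrite('pics/c2.png',p)
E
python3 r.py
```

```text
12.5 [557.2  14.4 203.3] yaw 1.208 F [ 0.79 -0.46  0.35] T [-0.005  0.029 -0.031] tau6 0.002 q6 0.263 0.0004902487005565246 0.0
```

View pics/c2.png

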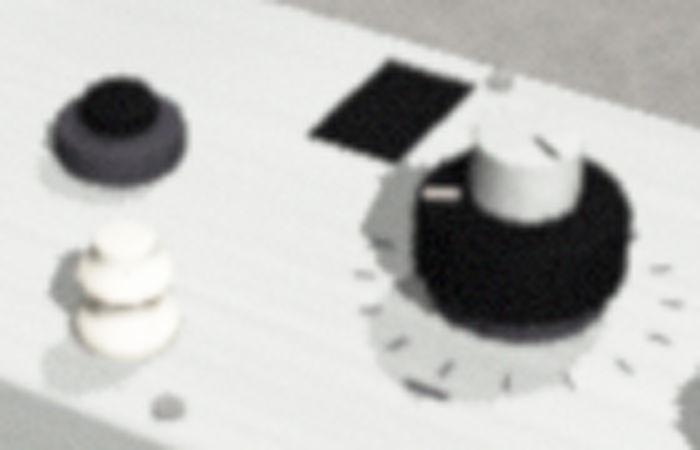

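The ring mark moved clockwise from (537,243) to (440,193); the pointer at (545,147) and the insulator haven't moved. Now the button.

{"fn": "step_arm", "kwargs": {"targets": [[[0,-0.0015,-0.03,0,0,0],[0,0,-0.03,0,0,0],[0,0,-0.025,0,0,0],[0,0,-0.015,0,0,0],[0,0,-0.005,0,0,0],[0,0,0,0,0,0],[0,0,0,0,0,0],[0,0,0,0,0,0]]]}}

```text
t: 13.17
eef_pos: [558.9, 11.7, 99.7]
ee_rot: [3.139, -0.001, 1.207]
ft_force: [-0.5, 0.6, 0.1]
finger_gap: -0.0
gripper_force: 0.0
```

```bash
python3 r.py; python3 - <<'E'
from h import *
for x,y in((537,243),(440,193)):
    p=onz('scene',285+(x-2)/5,215+(y-2)/5,100)-[520.3,132.1,100];print(p,np.arctan2(p[1],p[0]))
E
```

```text
13.17 [558.9  11.7  99.7] yaw 1.207 F [-0.53  0.64  0.13] T [-0.022 -0.019 -0.005] tau6 0.0 q6 0.26 -7.021530774687859e-05 0.0
[10.89083778 14.82432837  0.        ] 0.937185465066714
[ 13.29439037 -16.82736679   0.        ] -0.9021545622606045
```

{"fn": "step_arm", "kwargs": {"targets": [[[0,0,-0.002,0,0,0],[0,0,-0.002,0,0,0],[0,0,-0.002,0,0,0],[0,0,0,0,0,0],[0,0,0,0,0,0]]]}}

```text
t: 13.58
eef_pos: [557.6, 11.5, 92.3]
ee_rot: [-3.142, 0.0, 1.206]
ft_force: [-0.1, 0.8, 0.3]
finger_gap: -0.002
gripper_force: 0.0
```

{"fn": "step_arm", "kwargs": {"targets": [[[0,0.0005,-0.001,0,0,0],[0,0,-0.001,0,0,0],[0,0,-0.001,0,0,0],[0,0,-0.001,0,0,0],[0,0,0,0,0,0]]]}}

```text
t: 14.0
eef_pos: [557.9, 12.1, 88.5]
ee_rot: [3.141, -0.0, 1.207]
ft_force: [-0.6, 0.1, 3.3]
finger_gap: -0.0
gripper_force: 1.6
```

{"fn": "step_arm", "kwargs": {"targets": [[[0,0,-0.001,0,0,0],[0,0,-0.001,0,0,0],[0,0,0,0,0,0]]]}}

```text
t: 14.25
eef_pos: [557.9, 12.0, 86.4]
ee_rot: [3.141, -0.0, 1.207]
ft_force: [-0.6, 0.0, 4.9]
finger_gap: -0.002
gripper_force: 2.2
```

Spring force is near 5 N; I'll go on until it bottoms clearly.

{"fn": "step_arm", "kwargs": {"targets": [[[0,0,-0.0005,0,0,0],[0,0,-0.0005,0,0,0],[0,0,0,0,0,0]]]}}

```text
t: 14.5
eef_pos: [557.9, 12.0, 86.0]
ee_rot: [3.141, -0.0, 1.207]
ft_force: [-1.1, 0.3, 7.8]
finger_gap: -0.001
gripper_force: 3.8
```

{"fn": "step_arm", "kwargs": {"targets": [[[0,0,-0.0005,0,0,0],[0,0,-0.0005,0,0,0],[0,0,0,0,0,0]]]}}

```text
t: 14.75
eef_pos: [558.0, 12.0, 85.9]
ee_rot: [3.14, -0.0, 1.207]
ft_force: [-1.8, 0.0, 12.8]
finger_gap: 0.0
gripper_force: 6.4
```

Button is bottomed at 5 mm travel with 12.8 N. I'll release it and check.

{"fn": "step_arm", "kwargs": {"targets": [[[0,0,0.002,0,0,0],[0,0,0.004,0,0,0],[0,0,0.01,0,0,0],[0,0,0.02,0,0,0],[0,0,0.03,0,0,0],[0,0,0.03,0,0,0],[0,0,0.02,0,0,0],[0,0,0,0,0,0],[0,0,0,0,0,0],[0,0,0,0,0,0]]]}}

```text
t: 15.58
eef_pos: [556.8, 12.1, 199.4]
ee_rot: [-3.14, 0.001, 1.207]
ft_force: [-0.4, -0.7, -1.2]
finger_gap: -0.002
gripper_force: 0.0
```

```bash
python3 - <<'E'
from h import *
a,_=snap('scene','s3')
p=cv2.resize(a[215:305,285:425,::-1],None,fx=5,fy=5,interpolation=cv2.INTER_CUBIC)
cv2.imwrite('pics/c3.png',p)
o=cv2.imread('pics/scene0.png').astype(int);m=(abs(o-a[:,:,::-1]).max(2)>60)[215:420,180:400]
print(m.sum(),[ (int(x.min()),int(x.max())) for x in np.nonzero(m)])
E
python3 r.py
```

```text
35 [(37, 50), (179, 213)]
15.63 [556.6  12.1 198.8] yaw 1.206 F [ 0.35 -0.79 -0.29] T [-0.017  0.039  0.014] tau6 -0.0 q6 0.261 -0.0012736416299532823 0.0
```

View pics/c3.png

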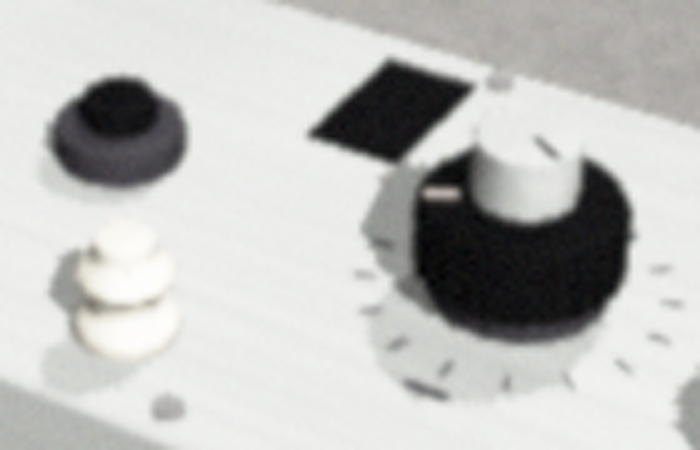

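The mark is still at (440,193) and the pointer hasn't moved. The button is back up at (118,108), and only the ring differs from the first picture.

```bash
python3 -c "
from plant import arm
print(arm.sign_off())"
```

```text
the job is handed in; nothing more can be done
None
```

The job is handed in: the outer ring rests lightly on its sprung stop (about 0.07 rad in when let go, felt by torque), the zero button was then pressed fully down and released, and in the last picture the inner knob and insulator looked unmoved.

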